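# Hold a humidity probe in a canister's guide collar

### The arm

A 7-joint arm with a two-finger parallel gripper is mounted at the origin on the work surface. World frame = base frame: x ahead of the robot, y to its left, z up, the work surface at z = 0. Lengths are in m, angles in rad, forces in N, time in s.
With the tool pointing down it reaches from about 0.4 to 0.9 m from the base axis. Payload 5.6 kg.
Tool frame: the origin (TCP) lies between the finger pads; the fingertips stand 17 mm ahead of it and the grasp point (between the pads) lies 2 mm behind it; z points along the fingers, y is the direction in which the jaws open and shut (so a half turn about z gives the same grasp; the last joint's range is limited). The gripper opens to 92 mm and grips with 3 to 60 N. Pads are 20 mm wide; open, the fingers measure 128 mm over their backs; the gripper's body (75 mm by 189 mm) begins 69 mm behind the grasp point.
Start: joints at [-0.043, 0.468, -0.012, 1.603, 0.006, 1.071, -0.056], TCP at [0.65, -0, 0.232] pointing down, gripper open.
Joint ranges: [-2.53, 2.53], [-0.31, 2.02], [-1.57, 1.55], [0.28, 2.44], [-1.29, 4.43], [0.15, 1.84], [-2.92, 2.92]. Speed limits (rad/s): [2.57, 2.57, 3.14, 3.14, 3.14, 3.14, 3.14].

### API

Orientations are given as a unit quaternion [w, x, y, z].
In Python, from workcell import arm, eyes, boxes_of, trace gives the robot as it stands.
- The arm moves only by the tool jog_arm, never from a script. Its argument "series" is a list of rows, each a list of 3 entries, a list of its own where there are three numbers: the turn, a rotation vector about the tool's x, y, z in degrees, then the shift along the tool's x, y, z in cm, then the opening, from 0 (shut) to 1 (fully open). A call has 1 to 8 rows; each row shifts and turns the pose as measured when the row begins, along the tool's axes as they then stand; what a row does not reach is not made up. A row lasts 1/12 s, in which the tool goes at most 41.7 mm and 7.16 degrees, less where a joint would pass 70% of its speed; a pose out of reach is approached as far as the arm can. A call with a gripper value outside its range is refused whole. The fingers move at their own pace and stop on an object; "force" is the grip in N (left out, the last holds). Time passes only in rows, so rows that do not move let the fingers close. It gives the time, the measured TCP pose, the force and the opening at its end, in the units of the state.
- arm.read_state(): the state, without advancing time (a new reading comes with each control period).
- eyes.get_image(name): name is "scene" or "side" or "wrist"; returns a dict with "color" (420x560x3 uint8, red, green, blue), "depth" (420x560 float32, m along the optical axis (not along the pixel's ray), 0 where there is no reading), "mtx" (3x3 intrinsics, pixels), "k1" (the pictures are not rectified: a ray, as slopes to the right and down, at radius r is drawn at 1 + k1 r^2 times it, then the intrinsics apply), "R" (3x3) and "t" (3): a world point X has camera coordinates R X + t. Camera axes: x right, y down, z forward; pixel columns grow to the right and rows downward; lengths in m; the calibration is good to about 2 mm. A picture is of the moment at which its call begins.
- arm.finish_job(): hands the job in, once; it reports no verdict.
Trained networks look in a picture, given as the dict that the camera call returned (one of the last four; its "shot" number tells which), for a name from the list of things; names that differ only in an ending like _2 or _b are one class to them, and where a whole thing is asked for, a point or a joint stands for the part that bears it (a point fixed in the world has none). Each returns a list of dicts, best first, with "confidence" (0 to 1); they miss things now and then, are a little off and sometimes report something else, mostly with a low value. They report only what shows in the picture. A call takes as long as a camera call. They do not tell look-alikes from the thing itself.
- boxes_of(label, picture): "rect" ([left, top, width, height] in pixels, round what is visible of it).
- trace(label, picture): "region" (420x560 bool, what is visible of it) and "rect" ([left, top, width, height] in pixels, round what is visible of it).
The state is a dict: "time_s": time; "q": joint angles; "dq": joint speeds; "tau": joint torques, N m; "eef_pos": TCP position; "tool_rot": TCP orientation; "force": force on the tool from outside, world axes, zero at the start; "moment": the same for the moment, N m; "opening": finger opening in m.
Only numpy, scipy, OpenCV 4.12 (cv2) and the standard library are available. Lean on these libraries where they do the work, as an engineer would, in place of code of your own. Each camera call takes 0.05 s, during which the arm holds its last target.

### The job

Lift the white humidity probe straight up out of its wooden rack, bring it over the collar in the canister's lid and turn it about its stem until its fin points the same way as the canister's latch, then lower the stem down through the collar without touching the canister at all, until the black band on the stem is level with the collar's rim. Finish holding it there in the gripper, upright, still, and centred in the collar with the fin still facing the latch side: do not let go. Leave the canister and the other things on the counter where they are.

Things in the scene. Friction and masses are not known exactly. Their poses are not given: they have to be found in the camera images.
- probe_handle (a point): Centre of the white handle of the humidity probe (loose, about 110 g), a block 30 mm (its x) by 24 mm (its y, grip across this) by 50 mm tall. z up along the stem, x towards the fin. Below it hangs a steel stem, 7 mm in diameter, 110 mm long (tip 135 mm below this point). At the start the handle's underside rests on the rack's top board.
- probe_fin (a point): End of the probe's fin, a flat white tongue 6 mm wide and 14 mm tall that sticks out 24 mm from one side of the handle near its underside. This point is 37 mm from the stem's axis and 14 mm below the handle's centre.
- probe_band (a point): Middle of the thin black rubber band round the probe's stem, on the stem's axis, 55 mm above the tip and 80 mm below the handle's centre; the band is 4 mm tall and 8.6 mm in diameter.
- probe_tip (a point): Lower end of the probe's stem, on its axis.
- probe: The whole probe; origin at the stem's tip, same axes as the handle point.
- port (a point): Centre of the mouth of the guide collar, a grey tube standing in the middle of the canister's lid. Bore 20 mm in diameter, 20 mm long (through the lid), outside 32 mm; rim 14 mm above the lid, 113 mm above the counter; the canister below is hollow and empty down to 4 mm above the counter. Axes: z up, x towards the latch.
- latch (a point): Middle of the spring latch's lever on the side of the canister, 62 mm from the canister's axis and 68 mm above the counter; lever 22 mm wide, 46 mm tall, with a thumb tab below, sticking out to 73 mm from the axis. On the opposite side is only a small hinge barrel.
- canister: Closed round stainless steel canister (loose, about 0.85 kg), 104 mm in diameter at the lid, lid's top 99 mm above the counter; origin at the centre of its underside, x towards the latch.
- rack: Open wooden rack, fixed: 90 by 90 mm, a top board on four corner posts, its upper face 122 mm above the counter. A 15 mm hole goes through the middle of the 12 mm thick board. Origin on the counter below the hole. The rack and the canister may change sides.
- turner: Bystander: black plastic kitchen turner, 290 mm long, lying flat at one side of the counter.
- plate: Bystander: white melamine plate, 190 mm in diameter, 18 mm high, at the far edge.
- tenderizer: Bystander: cast aluminium meat tenderizer lying down, 190 mm long, 58 mm high at the head.
- bowl: Bystander: orange silicone pinch bowl, 72 mm in diameter, 30 mm high, between the canister and the rack.
There are look-alikes about, which are no part of the job. There is more than one size of the probe; the job needs the middle-sized. Several things look just like the rack: the one meant starts farthest from the robot's base.

How it is judged:
On the way, in this order (a step that is already met when the one before it is completed fails the run):
1. the probe is lifted out of the rack, its tip above the top board (z of probe_tip in the frame of rack above 0.124 m and contact force between the fingers and probe above 0.5 N), for 0.1 s.
2. over the collar, tip still above the rim, the fin points the same way as the latch (within 0.25 rad) (z of probe_tip in the frame of port above 0.001 m and horizontal distance between probe_tip and port below 0.008 m and angle between the x axis of probe_handle and the x axis of port, either way round below 0.25 rad and x of probe_fin in the frame of port above 0.01 m), for 0.1 s.
3. the stem's tip is in the bore (z of probe_tip in the frame of port below -0.01 m and horizontal distance between probe_tip and port below 0.008 m), for 0.1 s.
At the end, for the whole second after the job is handed in: Gripper still holds the probe, still (under 20 mm/s), within 4 degrees of upright; band within 6 mm of the rim's height and 4 mm of the collar's axis; fin within 0.25 rad of the latch's direction; no contact with the canister, which stands upright (z of probe_band in the frame of port between -0.006 and 0.006 m and horizontal distance between probe_band and port below 0.004 m and angle between probe_handle's own z axis and vertical below 0.07 rad and angle between the x axis of probe_handle and the x axis of port, either way round below 0.25 rad and x of probe_fin in the frame of port above 0.01 m and contact force between the fingers and probe above 0.5 N and contact force between probe and canister below 0.2 N and linear speed of probe below 0.02 m/s and angle between canister's own z axis and vertical below 0.03 rad); the arm keeps its last pose, push and grip.
It fails at once if the probe touches the canister or its collar (contact force between probe and canister above 0.2 N).
It fails at once if the canister is moved by more than 10 mm (distance of canister from where it was at the start of the episode above 0.01 m).
It fails at once if the turner, plate, tenderizer or bowl is moved by more than 20 mm (distance of any of turner, plate, tenderizer, bowl from where it was at the start of the episode above 0.02 m).
It also fails if it takes over 48 s, if anything falls off the work surface, if the arm or the gripper's body presses on something with over 40 N, if the wrist force passes 120 N, or if a joint passes its speed limit or range.

## Working session

There is one attempt and no reset: what is moved stays moved. The work goes in short steps, Python scripts to look and compute and a tool call to move; the robot and the scene stay as the last step left them, time stands still between calls to the robot, and variables do not carry over. Pictures are saved under pics/ and viewed, and the job is handed in when it is done.

Besides the shell and the picture viewer there is one more tool, called after ">>>" as name(argument=value, ...), one argument or row to a line, values as JSON. jog_arm: Moves the arm, as the interface text tells. Its arguments: {"type":"object","properties":{"series":{"type":"array","items":{"type":"array"}},"force":{"type":"number"}},"required":["series"]}

```bash
mkdir -p pics; ls; cat > h.py <<'E'
import numpy as np, cv2, pickle
from workcell import arm, eyes, boxes_of, trace
def save(name,img): cv2.imwrite('pics/'+name+'.png', cv2.cvtColor(np.ascontiguousarray(img),cv2.COLOR_RGB2BGR))
def rays(p,uv):
    uv=np.asarray(uv,float).reshape(-1,1,2)
    return cv2.undistortPoints(uv,np.asarray(p['mtx'],float),np.array([p['k1'],0,0,0,0.]),None,None).reshape(-1,2)
def cloud(p,mask=None):
    d=p['depth']; m=d>0
    if mask is not None: m&=mask
    v,u=np.nonzero(m); r=rays(p,np.stack([u,v],1)); z=d[v,u]
    X=np.c_[r*z[:,None],z]
    return (X-np.asarray(p['t']))@np.asarray(p['R']), np.stack([u,v],1)
def proj(p,X):
    X=np.atleast_2d(X).astype(float); rv,_=cv2.Rodrigues(np.asarray(p['R'],float))
    return cv2.projectPoints(X,rv,np.asarray(p['t'],float),np.asarray(p['mtx'],float),np.array([p['k1'],0,0,0,0.]))[0].reshape(-1,2)
E
python3 - <<'E'
from h import *
s=arm.read_state(); print(s)
for n in ['scene','side','wrist']:
    p=eyes.get_image(n); pickle.dump(p,open(n+'0.pkl','wb')); save(n+'0',p['color'])
    R=np.array(p['R']); print(n,p['mtx'],p['k1'],-R.T@p['t'],R[2],p['shot'])
    for l in ['probe','rack','canister','latch','port','probe_handle','probe_fin']:
        print(l,[(np.round(b['rect']).tolist(),round(b['confidence'],2)) for b in boxes_of(l,p)])
E
```

```text
pics
{'time_s': 0.0, 'q': array([-0.04299003,  0.46833665, -0.01163216,  1.60355947,  0.00599131,
        1.07136643, -0.05631269]), 'dq': array([8.33891269e-04, 9.90644027e-05, 6.02306884e-04, 1.30710892e-03,
       1.41623700e-03, 5.21074571e-04, 9.10577895e-04]), 'tau': array([-3.39112758e-04, -5.20573139e+01, -1.31628491e-02, -2.43752271e+01,
       -5.67366311e-02,  1.73054746e-02,  1.50106093e-04]), 'eef_pos': array([ 6.49490214e-01, -5.22359490e-05,  2.30693164e-01]), 'tool_rot': array([-5.43128951e-04,  7.07129505e-01,  7.07083584e-01, -6.11065726e-04]), 'force': array([ 0.20066896, -0.00706377,  0.43091109]), 'moment': array([ 0.00795318, -0.00357425, -0.02571692]), 'opening': 0.09187474311437983}
scene [[379.5791438    0.         284.53046081]
 [  0.         379.5791438  200.72162259]
 [  0.           0.           1.        ]] 0.023461482370222612 [1.13561018 0.52555106 0.69987222] [-0.58891697 -0.53915801 -0.60206764] 1
probe [([354.0, 200.0, 26.0, 56.0], 0.96), ([392.0, 201.0, 52.0, 22.0], 0.87), ([395.0, 272.0, 44.0, 19.0], 0.7)]
rack [([277.0, 145.0, 34.0, 51.0], 0.83),
[... 1399 characters left out ...]
 16.0, 58.0], 0.81), ([205.0, 318.0, 24.0, 37.0], 0.49)]
wrist [[327.46695794   0.         278.57911795]
 [  0.         327.46695794 208.93793933]
 [  0.           0.           1.        ]] -0.04325467967814586 [0.65082435 0.06800983 0.38567215] [-0.00132772 -0.24867091 -0.96858712] 3
probe [([1.0, 16.0, 45.0, 32.0], 0.66)]
rack [([3.0, 107.0, 115.0, 115.0], 0.98), ([39.0, 0.0, 158.0, 52.0], 0.96), ([11.0, 236.0, 99.0, 65.0], 0.55)]
canister [([142.0, 275.0, 113.0, 113.0], 0.6)]
latch [([138.0, 273.0, 116.0, 115.0], 0.62)]
port [([137.0, 275.0, 112.0, 113.0], 0.89)]
probe_handle [([2.0, 12.0, 44.0, 39.0], 0.9), ([136.0, 273.0, 118.0, 116.0], 0.42)]
probe_fin [([0.0, 14.0, 47.0, 35.0], 0.78)]
```

View pics/scene0.png

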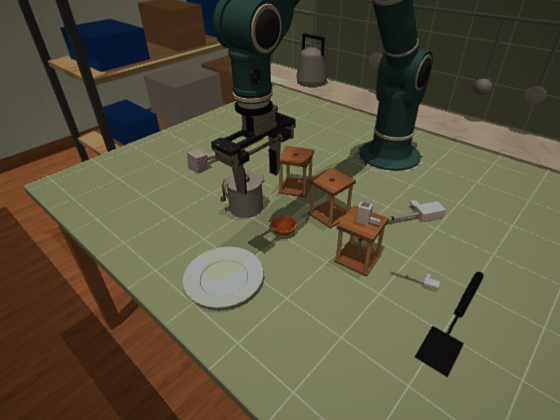

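View pics/side0.png

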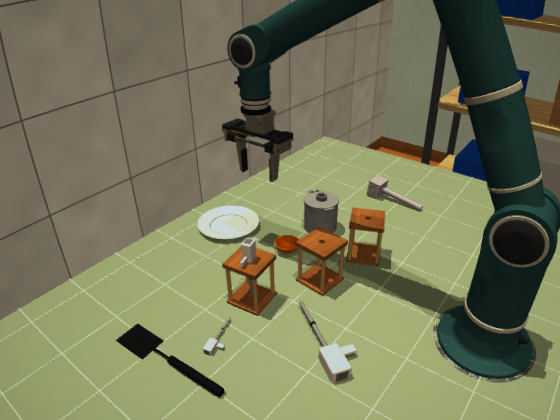

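View pics/wrist0.png

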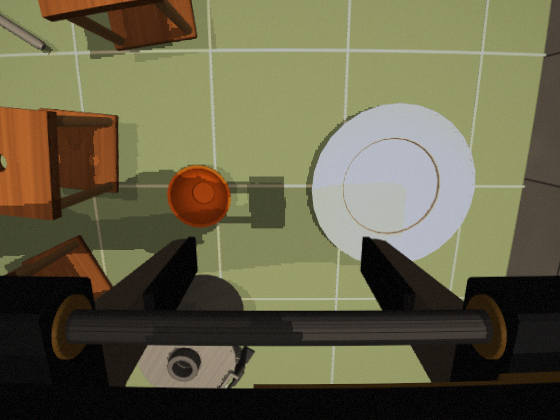

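The scene shows three racks, at scene pixels (296,157), (332,182) and (362,225). There are also three probes: one standing in the nearest-to-camera rack at (366,213), a large one lying at (415,213), and a small one lying at (415,282). The canister is at (243,195), and its latch shows in the wrist view at about (243,365). I'll measure these next.

```bash
python3 - <<'E'
from h import *
S={n:pickle.load(open(n+'0.pkl','rb')) for n in ['scene','side','wrist']}
def crop(n,x,y,w,h,f,name):
    save(name,cv2.resize(S[n]['color'][y:y+h,x:x+w],None,fx=f,fy=f,interpolation=cv2.INTER_CUBIC))
crop('scene',325,185,130,115,6,'c_scene'); crop('side',195,170,160,150,4,'c_side'); crop('wrist',110,260,160,140,5,'c_wrist')
# rack tops
for n in S:
    X,uv=cloud(S[n]); 
    m=(abs(X[:,2]-0.122)<0.004)&(np.hypot(X[:,0],X[:,1])>.3)&(np.hypot(X[:,0],X[:,1])<1.)
    c=np.zeros((420,560),np.uint8); c[uv[m][:,1],uv[m][:,0]]=1
    k,l,st,ce=cv2.connectedComponentsWithStats(c)
    for i in range(1,k):
        if st[i,4]>40:
            q=X[m][l[uv[m][:,1],uv[m][:,0]]==i]
            r=cv2.minAreaRect((q[:,:2]*1000).astype(np.float32))
            print(n,st[i],np.round(r[0],1),np.round(r[1],1),round(r[2],1),q[:,2].mean())
# lid
for n in S:
    X,uv=cloud(S[n]); 
    for z in (.099,.113):
        m=(abs(X[:,2]-z)<0.003)&(np.hypot(X[:,0]-.62,X[:,1]-.15)<.12)
        q=X[m]; print(n,z,len(q), q.mean(0) if len(q) else '', q.min(0),q.max(0)) if len(q) else 0
E
```

```text
scene [429  77  44  11  82] [-506.8  -23.3] [185.4  15.8] 89.1 0.12219404330239701
scene [502  92  23   8  53] [-506.9  223.2] [80.  14.3] 88.9 0.122121161011401
scene [540 102  20   6  43] [-508.   348.3] [60.8 10. ] 89.3 0.12190116607188048
scene [280 145  34  22 478] [ 378.6 -120.1] [94.8 90.8] 24.4 0.12378091291431194
scene [309 167  47  28 654] [416.7  41.5] [93.7 93.5] 83.3 0.12389247211488444
scene [337 205  52  37 758] [511.3 200.7] [92.8 90.7] 7.9 0.12364122181806086
side [349 208  37  23 663] [ 376.7 -120.4] [91.2 94.1] 24.4 0.12190852305028377
side [295 227  53  31 861] [417.2  42.2] [95.  93.7] 83.7 0.12231780531845379
side [222 247  54  31 740] [512.2 199.7] [92.2 95. ] 6.9 0.12206103837502626
wrist [  38    0  110   19 1096] [512.2 154. ] [12.3 81.9] 88.7 0.12233447901942086
wrist [   0  107   58  113 5763] [440.4  38.5] [90.6 48.4] 83.0 0.12328665680607608
scene 0.099 12 [0.55179803 0.20029197 0.09950119] [0.54573816 0.1675918  0.09668477] [0.55810774 0.2438919  0.10199104]
scene 0.113 49 [0.55493132 0.20694517 0.1140166 ] [0.54839089 0.16166328 0.11073699] [0.5617378  0.24630111 0.11585078]
side 0.099 1 [0.54509444 0.24341803 0.0985493 ] [0.54509444 0.24341803 0.0985493 ] [0.54509444 0.24341803 0.0985493 ]
wrist 0.099 19 [0.55591068 0.16346384 0.09826009] [0.55235349 0.16203419 0.09601008] [0.55880532 0.16660204 0.10170994]
wrist 0.113 222 [0.53303088 0.15664303 0.1133874 ] [0.50070512 0.15214916 0.11009434] [0.56289574 0.16184447 0.11597619]
```

View pics/c_scene.png

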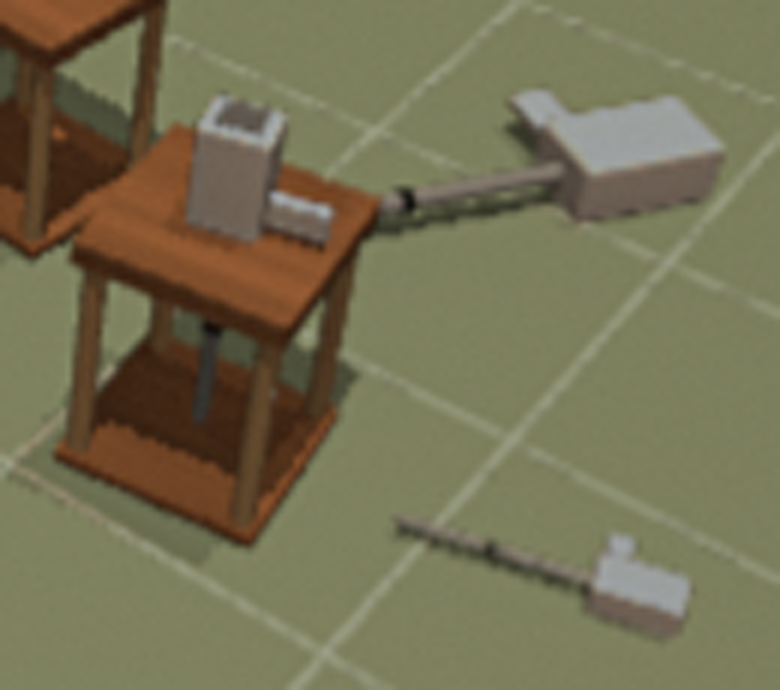

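View pics/c_side.png

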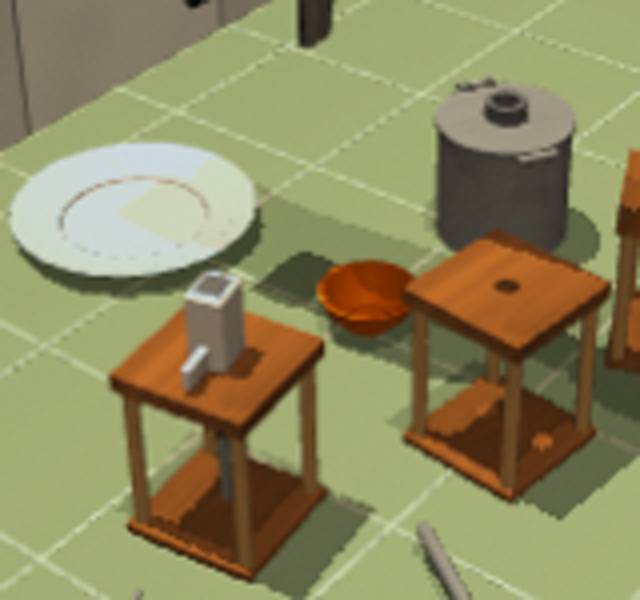

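View pics/c_wrist.png

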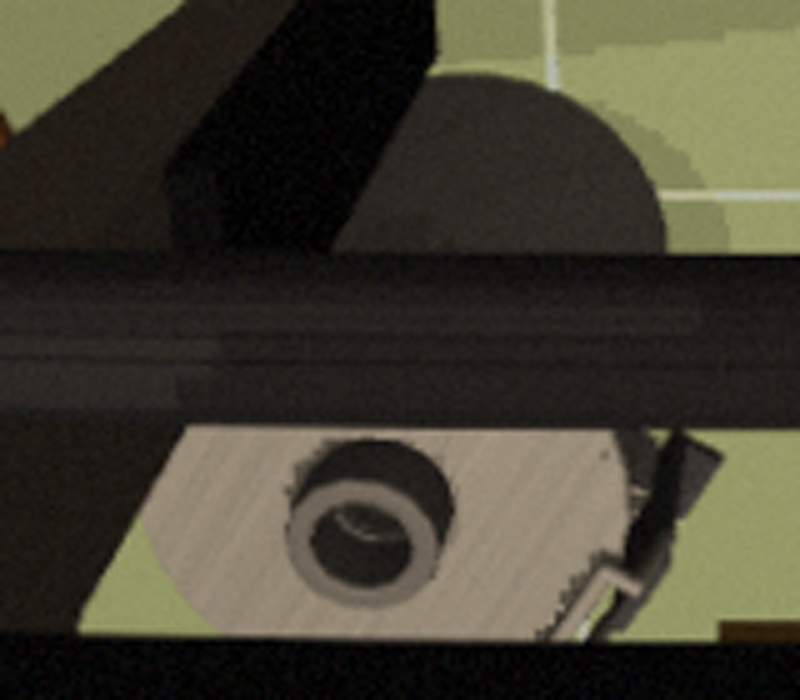

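```bash
python3 - <<'E'
from h import *
S={n:pickle.load(open(n+'0.pkl','rb')) for n in ['scene','side','wrist']}
for n in S:
    X,uv=cloud(S[n])
    # canister
    m=(X[:,2]>.09)&(X[:,2]<.125)&(X[:,1]<-.02)&(X[:,1]>-.25)&(X[:,0]>.45)&(X[:,0]<.75)
    q=X[m]; print(n,'can',len(q))
    for z in (.099,.113):
        a=q[abs(q[:,2]-z)<.004]
        if len(a)>5: c,r=cv2.minEnclosingCircle((a[:,:2]*1000).astype(np.float32)); print(z,len(a),np.round(c,1),round(r,1),a.mean(0))
    m=(X[:,2]>.128)&(X[:,2]<.2)&(abs(X[:,1]-.2)<.07)&(abs(X[:,0]-.512)<.06)
    q=X[m]
    if len(q): 
        print(n,'probe',len(q),q.min(0),q.max(0))
        t=q[q[:,2]>.166]; 
        if len(t)>5: print('top',len(t),cv2.minAreaRect((t[:,:2]*1000).astype(np.float32)),t[:,2].max(),np.median(t,0))
        f=q[q[:,2]<.16]; d=np.hypot(f[:,0]-.512,f[:,1]-.2); i=np.argsort(-d)[:8]; print(np.round(f[i],4))
E
```

```text
scene can 475
0.099 370 [ 555.8 -162.2] 58.5 [ 0.55174864 -0.15569386  0.10069867]
0.113 18 [ 566.9 -174.4] 31.1 [ 0.55116862 -0.16103452  0.11360736]
scene probe 362 [0.49749297 0.18512017 0.12812218] [0.52731589 0.23863767 0.1758876 ]
top 115 ((512.40576171875, 201.40469360351562), (24.98712730407715, 28.874752044677734), 16.392709732055664) 0.17588759646328875 [0.51635194 0.20314193 0.17340459]
[[0.5028 0.2383 0.1309]
 [0.5046 0.2386 0.1352]
 [0.5019 0.237  0.1356]
 [0.5038 0.2374 0.1401]
 [0.5059 0.2373 0.1324]
 [0.5025 0.2364 0.1416]
 [0.5053 0.2366 0.1346]
 [0.5004 0.235  0.1425]]
side can 586
0.099 460 [ 554.4 -160.4] 58.3 [ 0.54854514 -0.15861126  0.09891096]
0.113 43 [ 550.8 -161.8] 15.8 [ 0.55165205 -0.16329273  0.11220084]
side probe 337 [0.49556782 0.18454172 0.12807877] [0.52413749 0.23852267 0.17575826]
top 103 ((510.55609130859375, 200.80252075195312), (24.369714736938477, 31.288787841796875), 13.300739288330078) 0.17575826264055283 [0.50827811 0.20363931 0.17196222]
[[0.5006 0.238  0.1313]
 [0.5032 0.2385 0.1303]
 [0.5    0.2376 0.1426]
 [0.503  0.2382 0.1359]
 [0.5037 0.2377 0.1324]
 [0.5014 0.237  0.1331]
 [0.5013 0.2368 0.1358]
 [0.4993 0.2361 0.1307]]
wrist can 3811
0.099 2883 [ 557.3 -178.8] 54.6 [ 0.55689113 -0.17366747  0.10039618]
0.113 551 [ 553.8 -165.5] 16.1 [ 0.55429636 -0.16466488  0.11320376]
```

The probe standing in the rack at (366,213) is the middle-sized one: its top face measures about 25×30 mm and it lies between the large and small ones in size. Its rack, at (0.512, 0.200), is the farthest from the base at 0.55 m; the other two are at about 0.40 and 0.42 m. The fin yaw is about 104°. I'm moving over it now.

>>> jog_arm(
  series=[
    [[0,0,0],[2.5,-1.7,0],1],
    [[0,0,0],[2.5,-1.7,0],1],
    [[0,0,0],[2.5,-1.7,0],1],
    [[0,0,0],[2.5,-1.7,0],1],
    [[0,0,0],[2.5,-1.7,0],1],
    [[0,0,0],[2.5,-1.7,0],1],
    [[0,0,-7],[2.5,-1.7,0],1],
    [[0,0,-7],[2.5,-1.7,0],1],
  ],
  force=25,
)

```text
time_s: 1.87
eef_pos: [0.511, 0.1972, 0.2305]
tool_rot: [0.003, 0.619, 0.785, -0.0]
force: [-0.3, 0.1, 0.3]
opening: 0.0919
```

```bash
cat > go.py <<'E'
from h import *
from scipy.spatial.transform import Rotation as Ro
def pose():
    s=arm.read_state(); q=s['tool_rot']; return s,np.array(s['eef_pos']),Ro.from_quat([q[1],q[2],q[3],q[0]])
def need(tp,yaw_y):
    s,p,R=pose(); y=np.radians(yaw_y)
    Y=np.array([np.cos(y),np.sin(y),0]);Z=np.array([0,0,-1.]);X=np.cross(Y,Z)
    Rt=Ro.from_matrix(np.c_[X,Y,Z])
    print('t',s['time_s'],'p',np.round(p,4),'tooly yaw',np.degrees(np.arctan2(*R.as_matrix()[[1,0],1])),'tilt',np.degrees(np.arccos(-R.as_matrix()[2,2])),'q',np.round(s['q'],2),'open',s['opening'],'F',np.round(s['force'],2))
    print('turn deg',np.round((R.inv()*Rt).as_rotvec(degrees=True),2),'shift cm',np.round(R.inv().apply(np.array(tp)-p)*100,2))
E
python3 - <<'E'
from go import *
need([.5115,.201,.148],14)
for n in ['scene','side','wrist']:
    p=eyes.get_image(n); pickle.dump(p,open(n+'1.pkl','wb')); save(n+'1',p['color'])
    X,uv=cloud(p)
    d=X[:,:2]-[.5525,-.163]; r=np.hypot(*d.T); a=np.degrees(np.arctan2(d[:,1],d[:,0]))
    m=(r<.085)&(X[:,2]>.02)&(X[:,2]<.13)
    q=X[m];ll=r[m];aa=a[m]
    o=(ll>.056)&(q[:,2]>.03)
    print(n,m.sum(),o.sum()); 
    for lo in range(-180,180,20):
        k=o&(aa>=lo)&(aa<lo+20)
        if k.sum()>3: print(lo,k.sum(),'r',ll[k].max().round(3),'z',q[k][:,2].min().round(3),q[k][:,2].max().round(3))
    for l in ['latch','port','canister']:
        print(l,[(np.round(b['rect']).tolist(),round(b['confidence'],2)) for b in boxes_of(l,p)])
u=pickle.load(open('scene1.pkl','rb'));v=pickle.load(open('side1.pkl','rb'));w=pickle.load(open('wrist1.pkl','rb'))
a=cv2.resize(u['color'][140:240,190:300],(440,400),interpolation=2);b=cv2.resize(v['color'][170:270,270:360],(360,400),interpolation=2)
save('can1',np.hstack([a,b]))
E
```

```text
t 1.8667 p [0.511  0.1972 0.2305] tooly yaw 13.454533293442394 tilt 0.35601879461102115 q [-0.31  0.3  -0.14  1.85  0.06  0.99 -0.25] open 0.09185431283734807 F [-0.3   0.12  0.35]
turn deg [ 0.19  0.3  -0.55] shift cm [0.4  0.11 8.25]
scene 1443 74
-60 11 r 0.067 z 0.048 0.107
-40 54 r 0.074 z 0.047 0.099
-20 7 r 0.062 z 0.089 0.106
latch [([223.0, 170.0, 41.0, 47.0], 0.91)]
port [([221.0, 172.0, 42.0, 45.0], 0.75)]
canister [([219.0, 167.0, 44.0, 52.0], 0.78)]
side 1217 11
latch [([305.0, 192.0, 34.0, 41.0], 0.91)]
port [([303.0, 190.0, 38.0, 43.0], 0.7), ([238.0, 239.0, 20.0, 56.0], 0.69)]
canister [([303.0, 190.0, 38.0, 42.0], 0.85)]
wrist 0 0
latch [([262.0, 158.0, 35.0, 84.0], 0.16)]
port []
canister []
```

View pics/can1.png

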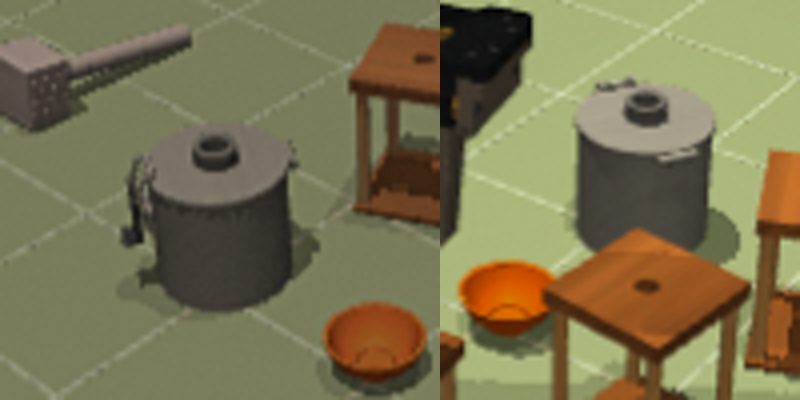

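View pics/wrist1.png

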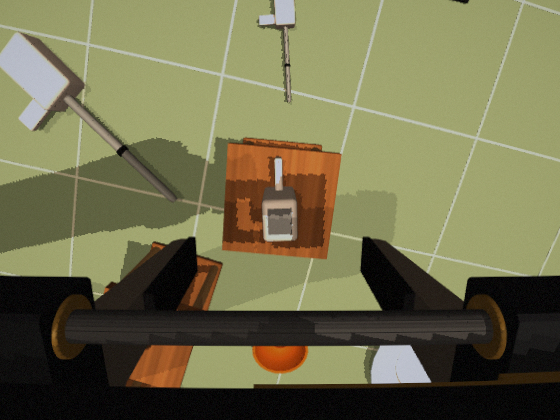

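```bash
python3 - <<'E'
from h import *
for n in ['scene1','side1','wrist1']:
    p=pickle.load(open(n+'.pkl','rb')); X,uv=cloud(p)
    m=(abs(X[:,2]-.113)<.004)&(np.hypot(X[:,0]-.5525,X[:,1]+.163)<.03); q=X[m]
    if len(q)>5:
        c,r=cv2.minEnclosingCircle((q[:,:2]*1000).astype(np.float32)); print(n,'rim',len(q),c,r)
    m=(abs(X[:,2]-.099)<.003)&(np.hypot(X[:,0]-.5525,X[:,1]+.163)<.056); q=X[m]
    if len(q)>5:
        c,r=cv2.minEnclosingCircle((q[:,:2]*1000).astype(np.float32)); print(n,'lid',len(q),c,r)
    d=X[:,:2]-[.553,-.1635]; r=np.hypot(*d.T); m=(r>.057)&(r<.08)&(X[:,2]>.04)&(X[:,2]<.095)&(d[:,1]<.0)&(d[:,0]>0)
    if m.sum(): 
        mu=d[m].mean(0); print(n,'latch',m.sum(),np.degrees(np.arctan2(mu[1],mu[0])),np.degrees(np.arctan2(d[m][:,1],d[m][:,0])).min(),np.degrees(np.arctan2(d[m][:,1],d[m][:,0])).max())
    # handle top
    m=(abs(X[:,2]-.172)<.005)&(np.hypot(X[:,0]-.5115,X[:,1]-.201)<.03); q=X[m]
    if len(q)>5: print(n,'top',len(q),cv2.minAreaRect((q[:,:2]*1000).astype(np.float32)),q[:,2].mean())
E
```

```text
scene1 rim 61 (552.933837890625, -163.0076141357422) 16.94427490234375
scene1 lid 425 (551.5418090820312, -163.48580932617188) 54.34440994262695
scene1 latch 56 -29.15262562171871 -47.92527785262574 -17.783021980030576
scene1 top 104 ((511.87310791015625, 201.1632537841797), (25.370670318603516, 29.28050994873047), 9.845813751220703) 0.1727012643273801
side1 rim 41 (551.8583984375, -163.04391479492188) 16.540096282958984
side1 lid 431 (551.2228393554688, -163.2218017578125) 54.54238510131836
side1 top 99 ((511.9131774902344, 200.28671264648438), (25.540271759033203, 33.1751594543457), 19.868322372436523) 0.1715542077505271
wrist1 top 1497 ((512.1944580078125, 199.67588806152344), (23.999475479125977, 30.5328311920166), 14.481254577636719) 0.1727100357208719
```

The wrist view shows the handle at (280,215) between the fingers, with the fin pointing straight up the image. Its top face measures 24.0×30.5 mm, centred at (0.5122, 0.1997) with yaw 14.5°. I'm descending now.

>>> jog_arm(
  series=[
    [[0.2,0.3,-1],[0.3,0.1,1.5],1],
    [[0,0,0],[0,0,2.0],1],
    [[0,0,0],[0,0,2.0],1],
    [[0,0,0],[0,0,1.5],1],
    [[0,0,0],[0,0,0.8],1],
    [[0,0,0],[0,0,0.3],1],
  ],
)

```text
time_s: 2.97
eef_pos: [0.5155, 0.1972, 0.148]
tool_rot: [0.001, 0.617, 0.787, 0.002]
force: [0.1, 0.5, 0.2]
opening: 0.092
```

```bash
python3 - <<'E'
from go import *
need([.512,.2002,.149],14.5)
E
```

```text
t 2.9667 p [0.5155 0.1972 0.148 ] tooly yaw 13.821477850310883 tilt 0.23910952418571527 q [-0.32  0.41 -0.14  1.91  0.08  0.82 -0.25] open 0.09200206256154908 F [0.08 0.52 0.21]
turn deg [ 0.24 -0.03 -0.68] shift cm [ 0.38 -0.27 -0.11]
```

>>> jog_arm(
  series=[
    [[0.2,0,-0.7],[0.4,-0.3,-0.1],1],
    [[0,0,0],[0,0,0],1],
  ],
)

```text
time_s: 3.13
eef_pos: [0.5114, 0.2002, 0.1486]
tool_rot: [-0.0, 0.612, 0.791, -0.0]
force: [0.7, 1.8, 0.2]
opening: 0.0921
```

```bash
python3 - <<'E'
from go import *
need([.512,.2002,.149],14.5)
E
```

```text
t 3.1333 p [0.5114 0.2002 0.1486] tooly yaw 14.536964618166273 tilt 0.06261215540651195 q [-0.32  0.41 -0.14  1.91  0.08  0.82 -0.25] open 0.09207929512094372 F [0.73 1.84 0.17]
turn deg [-0.06 -0.02  0.04] shift cm [-0.02  0.06 -0.04]
```

Aligned, so I'm closing the gripper.

>>> jog_arm(
  series=[
    [[0,0,0],[0,0.05,0],0],
    [[0,0,0],[0,0,0],0],
    [[0,0,0],[0,0,0],0],
    [[0,0,0],[0,0,0],0],
    [[0,0,0],[0,0,0],0],
    [[0,0,0],[0,0,0],0],
    [[0,0,0],[0,0,0],0],
    [[0,0,0],[0,0,0],0],
  ],
  force=25,
)

```text
time_s: 3.8
eef_pos: [0.5141, 0.2016, 0.1528]
tool_rot: [0.001, 0.612, 0.791, 0.003]
force: [-0.2, 0.4, 0.6]
opening: 0.0406
```

```bash
python3 - <<'E'
from go import *
need([.512,.2002,.149],14.5)
E
```

```text
t 3.8 p [0.5141 0.2016 0.1528] tooly yaw 14.557626836065161 tilt 0.3644282997515254 q [-0.32  0.41 -0.14  1.91  0.08  0.82 -0.25] open 0.04062868842363082 F [-0.16  0.38  0.58]
turn deg [ 0.36 -0.07  0.06] shift cm [-0.08 -0.24  0.38]
```

>>> jog_arm(
  series=[
    [[0.3,0,0],[0,-0.2,0.4],0],
    [[0,0,0],[0,0,0],0],
    [[0,0,0],[0,0,0],0],
    [[0,0,0],[0,0,0],0],
  ],
)

```text
time_s: 4.13
eef_pos: [0.5121, 0.2011, 0.1486]
tool_rot: [-0.0, 0.612, 0.791, 0.001]
force: [-1.3, -0.8, 1.3]
opening: 0.0239
```

```bash
python3 - <<'E'
from go import *
for i in range(3): need([.512,.2002,.149],14.5)
E
```

```text
t 4.1333 p [0.5121 0.2011 0.1486] tooly yaw 14.55098074996112 tilt 0.07992702697023735 q [-0.32  0.41 -0.14  1.91  0.08  0.82 -0.25] open 0.02391763211275505 F [-1.26 -0.77  1.34]
turn deg [ 0.04 -0.07  0.05] shift cm [-0.08 -0.03 -0.04]
t 4.1333 p [0.5121 0.2011 0.1486] tooly yaw 14.55098074996112 tilt 0.07992702697023735 q [-0.32  0.41 -0.14  1.91  0.08  0.82 -0.25] open 0.02391763211275505 F [-1.26 -0.77  1.34]
turn deg [ 0.04 -0.07  0.05] shift cm [-0.08 -0.03 -0.04]
t 4.1333 p [0.5121 0.2011 0.1486] tooly yaw 14.55098074996112 tilt 0.07992702697023735 q [-0.32  0.41 -0.14  1.91  0.08  0.82 -0.25] open 0.02391763211275505 F [-1.26 -0.77  1.34]
turn deg [ 0.04 -0.07  0.05] shift cm [-0.08 -0.03 -0.04]
```

>>> jog_arm(
  series=[
    [[0,0,0],[0,0,0],0],
    [[0,0,0],[-0.1,0,-1],0],
    [[0,0,0],[0,0,-2],0],
    [[0,0,0],[0,0,-2],0],
  ],
)

```text
time_s: 4.47
eef_pos: [0.5093, 0.1986, 0.196]
tool_rot: [-0.003, 0.612, 0.791, -0.004]
force: [2.2, 2.4, -2.5]
opening: 0.0236
```

```bash
python3 - <<'E'
from go import *
need([.512,.2005,.300],14.5)
E
```

```text
t 4.4667 p [0.5093 0.1986 0.196 ] tooly yaw 14.573141005324299 tilt 0.545903488352797 q [-0.31  0.35 -0.15  1.88  0.06  0.93 -0.23] open 0.023552103436124183 F [ 2.19  2.43 -2.46]
turn deg [-0.55 -0.    0.07] shift cm [  0.11   0.21 -10.4 ]
```

>>> jog_arm(
  series=[
    [[-0.5,0,0],[0.1,0.3,-2],0],
    [[0,0,0],[0,0,-2],0],
    [[-0.3,0,0],[0,0.1,-2],0],
    [[0,0,0],[0,0,-2],0],
  ],
)

```text
time_s: 4.8
eef_pos: [0.512, 0.1999, 0.2808]
tool_rot: [0.001, 0.612, 0.791, 0.001]
force: [0.6, 0.1, -0.8]
opening: 0.0237
```

```bash
python3 - <<'E'
from go import *
need([.512,.2005,.300],14.5)
E
```

```text
t 4.8 p [0.512  0.1999 0.2808] tooly yaw 14.574853564022504 tilt 0.16141212214485884 q [-0.31  0.26 -0.15  1.79  0.04  1.09 -0.22] open 0.023682988144202048 F [ 0.6   0.07 -0.76]
turn deg [0.16 0.01 0.07] shift cm [ 0.06  0.02 -1.92]
```

>>> jog_arm(
  series=[
    [[0,0,0],[0,0,-1.5],0],
    [[0,0,0],[0,0,-1],0],
    [[0,0,0],[0,0,0],0],
    [[0,0,0],[0,0,0],0],
  ],
)

```text
time_s: 5.13
eef_pos: [0.5131, 0.2002, 0.3133]
tool_rot: [0.003, 0.612, 0.791, 0.005]
force: [-0.7, -0.5, -1.0]
opening: 0.0238
```

```bash
python3 - <<'E'
from go import *
need([.512,.2005,.300],14.5)
for n in ['scene','side','wrist']:
    p=eyes.get_image(n); pickle.dump(p,open(n+'2.pkl','wb')); save(n+'2',p['color'])
u=pickle.load(open('scene2.pkl','rb'));v=pickle.load(open('side2.pkl','rb'))
a=cv2.resize(u['color'][110:260,300:410],(440,600),interpolation=2);b=cv2.resize(v['color'][160:310,210:300],(360,600),interpolation=2)
save('held2',np.hstack([a,b]))
E
```

```text
t 5.1333 p [0.5131 0.2002 0.3133] tooly yaw 14.562975519248711 tilt 0.65072250056359 q [-0.3   0.23 -0.15  1.75  0.04  1.15 -0.21] open 0.023835602699475315 F [-0.72 -0.54 -1.02]
turn deg [ 0.65 -0.05  0.06] shift cm [ 0.06 -0.11  1.33]
```

View pics/held2.png

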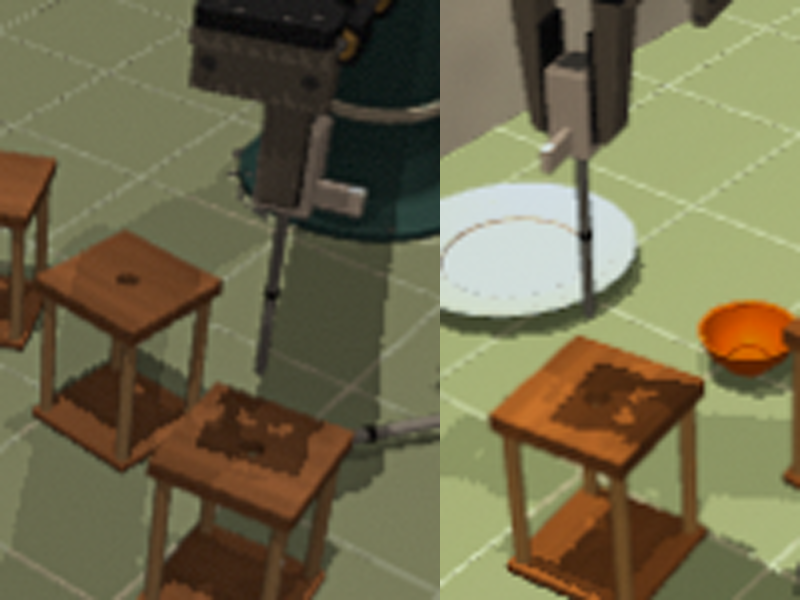

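View pics/wrist2.png

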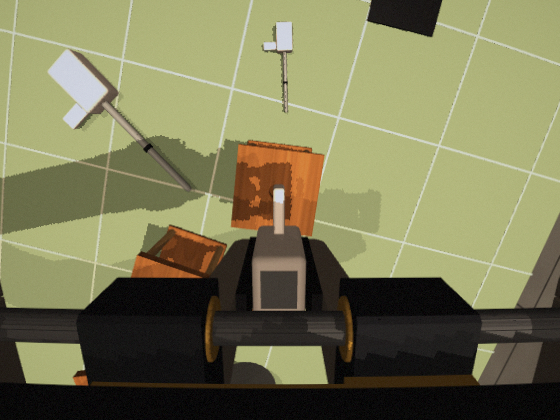

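```bash
cat >> go.py <<'E'
def tri(pa,a,pb,b):
    out=[]
    for x,y in zip(a,b):
        ra=rays(pa,[x])[0]; rb=rays(pb,[y])[0]
        Pa=np.c_[pa['R'],pa['t']];Pb=np.c_[pb['R'],pb['t']]
        X=cv2.triangulatePoints(Pa.astype(float),Pb.astype(float),ra.reshape(2,1),rb.reshape(2,1)).ravel(); out.append(X[:3]/X[3])
    out=np.array(out); return out,np.abs(proj(pa,out)-a).max(),np.abs(proj(pb,out)-b).max()
E
python3 - <<'E'
from go import *
u=pickle.load(open('scene2.pkl','rb'));v=pickle.load(open('side2.pkl','rb'))
X,e,f=tri(u,[[370,163.75],[367.75,184],[365.5,203.2]],v,[[245.75,201.25],[246.25,219.25],[247,239]])
print(X,e,f); print(np.diff(X,axis=0))
s,p,R=pose()
# predicted from tool pose: grasp offset zero
for dz in (-.03,-.08,-.135):
    Y=p+R.apply([0,0,-dz-.002]) ; print(dz,Y,proj(u,Y),proj(v,Y))
E
```

```text
[[0.50959429 0.19854508 0.27742449]
 [0.51182882 0.19997813 0.23000904]
 [0.51210632 0.20144568 0.17841635]] 0.6755184169601023 0.644767272654974
[[ 0.00223453  0.00143305 -0.04741544]
 [ 0.0002775   0.00146755 -0.0515927 ]]
-0.03 [0.51295079 0.20015914 0.28413425] [[370.53666445 162.57676245]] [[244.25646383 197.68211406]]
-0.08 [0.51338691 0.20030778 0.23413637] [[367.5913537 182.5354797]] [[245.35204271 217.71882466]]
-0.135 [0.51386664 0.20047129 0.17913871] [[364.60084028 202.87442831]] [[246.51306939 238.50250066]]
```

>>> jog_arm(
  series=[
    [[0.6,0,0],[-2,-0.3,0],0],
    [[0,0,0],[-3.5,-0.5,0],0],
    [[0,0,0],[-3.5,-0.5,0],0],
    [[0,0,0],[-3.5,-0.5,0],0],
    [[0,0,0],[-3.5,-0.5,0],0],
    [[0,0,0],[-3.5,-0.5,0],0],
    [[0,0,0],[-3.5,-0.5,0],0],
    [[0,0,0],[-3.5,-0.5,0],0],
  ],
)

```text
time_s: 5.95
eef_pos: [0.5401, -0.0655, 0.3013]
tool_rot: [-0.009, 0.603, 0.798, -0.005]
force: [0.2, 0.2, -1.0]
opening: 0.0236
```

```bash
python3 - <<'E'
from go import *
need([.5525,-.1633,.300],14.5)
E
```

```text
t 5.95 p [ 0.5401 -0.0655  0.3013] tooly yaw 15.804514999887745 tilt 1.1184994561808173 q [ 0.05  0.23  0.02  1.77 -0.01  1.16  0.34] open 0.02360273844532349 F [ 0.24  0.25 -0.98]
turn deg [-1.02 -0.45  1.3 ] shift cm [-9.75 -1.47  0.07]
```

>>> jog_arm(
  series=[
    [[-1,-0.4,7],[-3,-0.5,-0.5],0],
    [[0,0,7],[-3,0,-0.3],0],
    [[0,0,7],[-2.5,0.5,0],0],
    [[0,0,7],[0,0,0],0],
    [[0,0,7],[0,0,0],0],
    [[0,0,7],[0,0,0],0],
    [[0,0,7],[0,0,0],0],
    [[0,0,7],[0,0,0],0],
  ],
)

```text
time_s: 6.62
eef_pos: [0.5477, -0.1682, 0.2979]
tool_rot: [-0.003, 0.912, 0.409, -0.009]
force: [-0.9, 0.6, -0.8]
opening: 0.0237
```

```bash
python3 - <<'E'
from go import *
need([.5525,-.1633,.305],-125)
p=eyes.get_image('wrist'); pickle.dump(p,open('wrist3.pkl','wb')); save('wrist3',p['color'])
E
```

```text
t 6.6167 p [ 0.5477 -0.1682  0.2979] tooly yaw -41.67722649584067 tilt 1.1266395347785125 q [ 0.06  0.28  0.22  1.72 -0.06  1.16 -0.43] open 0.02372378394175214 F [-0.91  0.6  -0.8 ]
turn deg [5.000e-02 1.230e+00 8.333e+01] shift cm [ 0.68  0.02 -0.72]
```

View pics/wrist3.png

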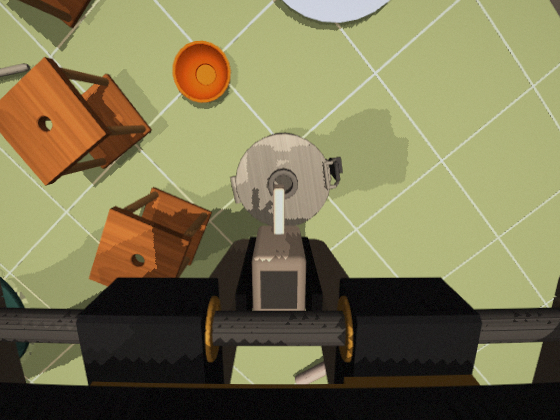

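The wrist view shows the canister below: latch at (335,172), hinge at (234,190), and the collar at (283,182) partly behind the fin. Next I'll measure the latch direction.

```bash
python3 - <<'E'
from go import *
for n in ['wrist3','wrist0','scene1']:
    p=pickle.load(open(n+'.pkl','rb')); X,uv=cloud(p)
    m=(abs(X[:,2]-.099)<.003)&(np.hypot(X[:,0]-.5525,X[:,1]+.163)<.056); q=X[m]
    c,r=cv2.minEnclosingCircle((q[:,:2]*1000).astype(np.float32)); print(n,'lid',m.sum(),c,r, q[:,2].mean())
    m=(abs(X[:,2]-.113)<.003)&(np.hypot(X[:,0]-.5525,X[:,1]+.163)<.03); q=X[m]
    if m.sum(): c2,r2=cv2.minEnclosingCircle((q[:,:2]*1000).astype(np.float32)); print('rim',m.sum(),c2,r2)
    d=X[:,:2]-np.array([.5525,-.1632]); r=np.hypot(*d.T); a=np.degrees(np.arctan2(d[:,1],d[:,0]))
    m=(r>.056)&(r<.08)&(X[:,2]>.04)&(X[:,2]<.12)&(a<0)&(a>-90)
    for lo,hi in((.04,.06),(.06,.08),(.08,.1),(.1,.12)):
        k=m&(X[:,2]>lo)&(X[:,2]<hi)
        if k.sum()>2: print(lo,k.sum(),'ang',a[k].min().round(1),a[k].max().round(1),np.median(a[k]).round(1),'r',r[k].min().round(3),r[k].max().round(3))
    k=m&(r>.06)&(X[:,2]>.05)&(X[:,2]<.093); q=d[k]*1000
    if k.sum()>20: print(cv2.minAreaRect(q.astype(np.float32)))
p=pickle.load(open('wrist3.pkl','rb'))
for l in ['latch','probe_fin','port']:
    for t in trace(l,eyes.get_image('wrist'))[:2]: print(l,t['confidence'],t['rect'])
save('can3',cv2.resize(p['color'][120:240,220:360],None,fx=5,fy=5,interpolation=2))
E
```

```text
wrist3 lid 5796 (551.1902465820312, -164.6591339111328) 54.86697769165039 0.09993268986404776
rim 363 (554.2178344726562, -165.88803100585938) 15.89736557006836
0.04 82 ang -41.4 -23.9 -32.1 r 0.061 0.076
0.06 43 ang -41.3 -21.9 -32.2 r 0.056 0.064
0.08 123 ang -45.1 -19.7 -33.1 r 0.059 0.066
0.1 37 ang -47.4 -18.8 -44.0 r 0.056 0.061
((57.11077117919922, -36.6697883605957), (27.523046493530273, 15.048367500305176), 59.648521423339844)
wrist0 lid 2804 (554.59521484375, -168.89175415039062) 51.69978713989258 0.10038805828845858
rim 509 (553.847412109375, -165.52842712402344) 16.110942840576172
0.04 126 ang -40.1 -21.0 -27.1 r 0.056 0.075
0.06 119 ang -40.3 -20.6 -24.8 r 0.056 0.065
0.08 127 ang -44.6 -18.4 -32.6 r 0.059 0.066
0.1 24 ang -20.9 -17.0 -18.8 r 0.056 0.061
((57.348793029785156, -35.39247131347656), (27.273710250854492, 15.067281723022461), 58.886287689208984)
scene1 lid 425 (551.5418090820312, -163.48580932617188) 54.34440994262695 0.10046334830964032
rim 53 (552.933837890625, -163.0076141357422) 16.94427490234375
0.04 24 ang -44.1 -21.4 -28.9 r 0.06 0.074
0.06 18 ang -43.1 -20.8 -24.2 r 0.056 0.065
0.08 25 ang -47.8 -17.7 -27.8 r 0.057 0.064
0.1 4 ang -45.7 -18.8 -31.5 r 0.057 0.059
((55.56578826904297, -36.22344207763672), (32.18242645263672, 14.558342933654785), 55.40978240966797)
latch 0.6 [230.0, 133.0, 111.5, 94.1]
probe_fin 0.68 [0.0, 60.8, 32.2, 13.7]
probe_fin 0.66 [250.8, 181.7, 57.7, 131.9]
port 0.74 [231.1, 136.8, 109.6, 90.3]
```

View pics/can3.png

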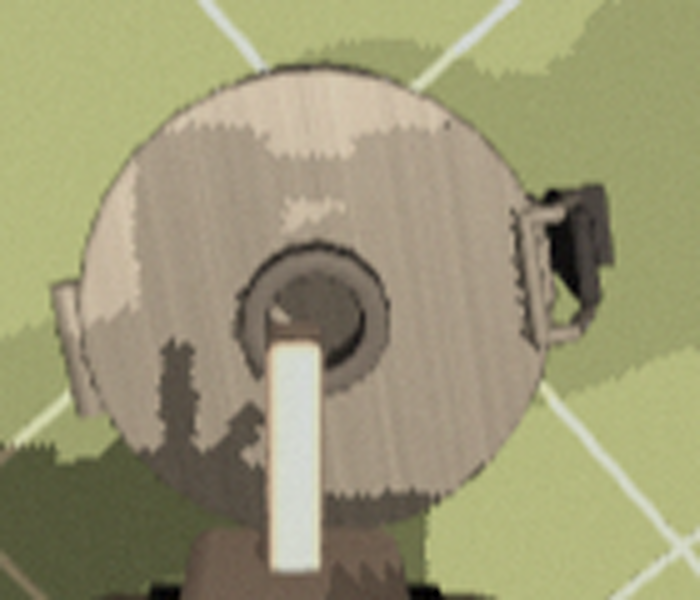

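>>> jog_arm(
  series=[
    [[0,1,7],[0.6,0,0],0],
    [[0,0,7],[0,0,0],0],
    [[0,0,7],[0,0,0],0],
    [[0,0,7],[0,0,0],0],
    [[0,0,7],[0,0,0],0],
    [[0,0,7],[0,0,0],0],
    [[0,0,7],[0,0,0],0],
    [[0,0,7],[0,0,0],0],
  ],
)

```text
time_s: 7.63
eef_pos: [0.5524, -0.1629, 0.2996]
tool_rot: [-0.005, 0.997, -0.073, -0.002]
force: [0.3, 0.2, -2.0]
opening: 0.0239
```

```bash
python3 - <<'E'
from go import *
need([.5525,-.1635,.300],-122)
E
```

```text
t 7.6333 p [ 0.5524 -0.1629  0.2996] tooly yaw -98.37709242004193 tilt 0.6393235822785419 q [-0.06  0.29  0.37  1.73 -0.12  1.16 -1.38] open 0.023943552048501262 F [ 0.26  0.23 -1.97]
turn deg [-0.52  0.38 23.62] shift cm [ 0.02  0.05 -0.05]
```

>>> jog_arm(
  series=[
    [[-0.5,0.3,7],[0,0,0],0],
    [[0,0,7],[0,0,0],0],
    [[0,0,6],[0,0,0],0],
    [[0,0,3.5],[0,0,0],0],
    [[0,0,0],[0,0,0],0],
    [[0,0,0],[0,0,0],0],
  ],
)

```text
time_s: 8.13
eef_pos: [0.5525, -0.1625, 0.2999]
tool_rot: [-0.001, 0.96, -0.279, 0.0]
force: [-0.2, -0.2, -1.5]
opening: 0.0237
```

```bash
python3 - <<'E'
from go import *
need([.5525,-.1635,.300],-122)
for n in ['scene','side','wrist']:
    p=eyes.get_image(n); pickle.dump(p,open(n+'4.pkl','wb')); save(n+'4',p['color'])
need([.5525,-.1635,.300],-122)
u=pickle.load(open('scene4.pkl','rb'));v=pickle.load(open('side4.pkl','rb'))
a=cv2.resize(u['color'][75:225,195:295],(400,600),interpolation=2);b=cv2.resize(v['color'][90:240,275:375],(400,600),interpolation=2)
save('held4',np.hstack([a,b]))
E
```

```text
t 8.1333 p [ 0.5525 -0.1625  0.2999] tooly yaw -122.44959706870212 tilt 0.09724198516956828 q [-0.13  0.28  0.44  1.74 -0.13  1.15 -1.79] open 0.023683636554812353 F [-0.18 -0.19 -1.45]
turn deg [-0.09 -0.02 -0.45] shift cm [ 0.06  0.09 -0.01]
t 8.2833 p [ 0.5524 -0.1626  0.2999] tooly yaw -122.51678387505409 tilt 0.09638759358072521 q [-0.13  0.28  0.44  1.74 -0.13  1.15 -1.79] open 0.023874824187482595 F [-0.12  0.26 -1.7 ]
turn deg [-0.09 -0.02 -0.52] shift cm [ 0.05  0.07 -0.01]
```

View pics/held4.png

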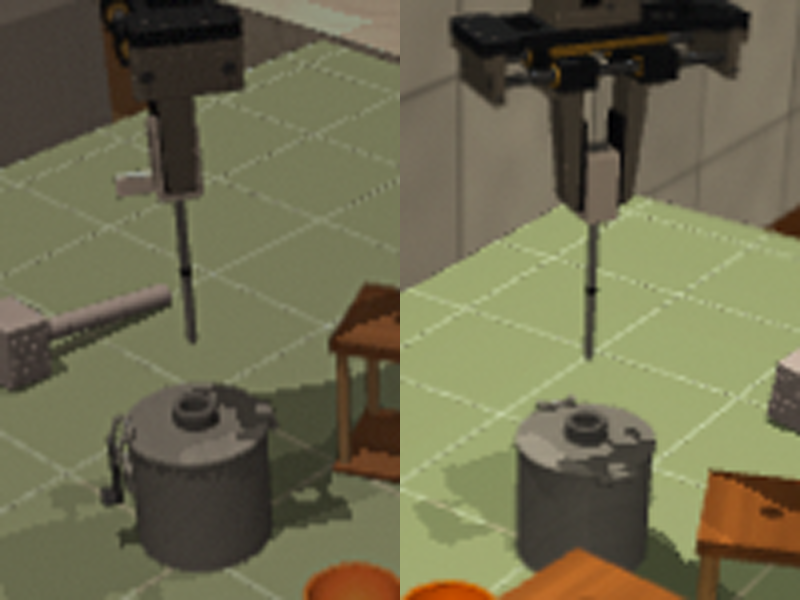

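View pics/wrist4.png

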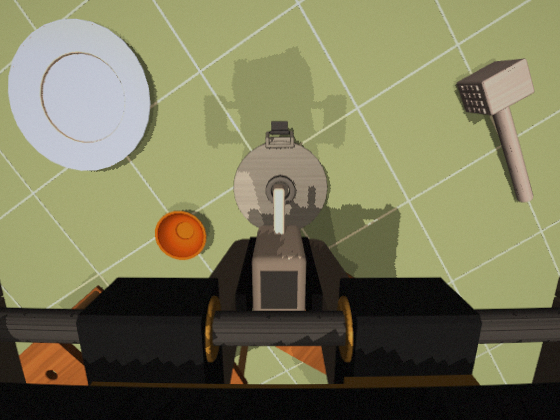

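The fin lines up with the latch: both sit on image column ~280 in the wrist view, with the latch at (280,130). Next is the precise centring check.

```bash
cat > stem.py <<'E'
from go import *
def stemline(p,box,thr=28):
    # box: x0,x1,y0,y1 ; darkness-weighted centroid per row relative to row background
    x0,x1,y0,y1=box; g=p['color'].astype(float).sum(2)/3
    out=[]
    for y in range(y0,y1):
        r=g[y,x0:x1]; bg=np.median(r); w=np.clip(bg-r-thr*.5,0,None)
        k=np.argmax(w); lo,hi=max(0,k-3),k+4
        ww=w[lo:hi]
        if w.max()>thr*.5: out.append((x0+lo+(ww*np.arange(len(ww))).sum()/ww.sum(),y))
    return np.array(out)
def stemfit(p,o):
    vx,vy,cx,cy=cv2.fitLine(o.astype(np.float32),cv2.DIST_HUBER,0,.01,.01).ravel(); return np.array([cx,cy]),np.array([vx,vy])/vy
def line3(pa,la,pb,lb):
    # intersect planes
    P=[]
    for p,(c,v) in((pa,la),(pb,lb)):
        r=rays(p,[c-20*v,c+20*v]); n=np.cross(np.r_[r[0],1],np.r_[r[1],1]); R=np.array(p['R']);C=-R.T@np.array(p['t'])
        nw=R.T@n; nw/=np.linalg.norm(nw); P.append((nw,nw@C))
    def at(z):
        A=np.array([P[0][0][:2],P[1][0][:2]]); b=[P[i][1]-P[i][0][2]*z for i in(0,1)]
        return np.linalg.solve(A,b)
    return at
E
python3 - <<'E'
from stem import *
u=pickle.load(open('scene4.pkl','rb'));v=pickle.load(open('side4.pkl','rb'))
A=stemline(u,(234,250,128,158));B=stemline(v,(314,330,148,178))
print(np.round(A[::4],1).tolist());print(np.round(B[::4],1).tolist())
la,lb=stemfit(u,A),stemfit(v,B); at=line3(u,la,v,lb)
for z in(.27,.22,.167,.113): print(z,np.round(at(z),4))
s,p,R=pose(); print('tool axis',[np.round((p+R.apply([0,0,p[2]-z]))[:2],4) for z in (.27,.167)])
# overlay rim circles
for n,q,(x0,y0,w,h) in(('u',u,(220,160,50,37)),('v',v,(298,178,50,37))):
    im=cv2.resize(q['color'][y0:y0+h,x0:x0+w],None,fx=8,fy=8,interpolation=cv2.INTER_CUBIC)
    im2=im.copy()
    th=np.linspace(0,2*np.pi,60)
    for r in(.010,.016):
        c=proj(q,np.c_[.5525+r*np.cos(th),-.1635+r*np.sin(th),np.full(60,.113)]); 
        cv2.polylines(im2,[np.int32((c-[x0,y0]+.5)*8-.5)],True,(255,0,0),1)
    globals()['o'+n]=np.vstack([im,im2])
save('rim4',np.hstack([ou,ov]))
E
```

```text
[[239.7, 128.0], [240.0, 132.0], [240.3, 136.0], [240.8, 140.0], [241.1, 144.0], [241.6, 148.0], [242.0, 152.0], [242.3, 156.0]]
[[322.9, 148.0], [322.7, 152.0], [322.6, 156.0], [322.3, 160.0], [322.1, 164.0], [322.0, 168.0], [322.0, 172.0], [321.8, 176.0]]
0.27 [ 0.5509 -0.1629]
0.22 [ 0.5508 -0.1627]
0.167 [ 0.5507 -0.1626]
0.113 [ 0.5506 -0.1624]
tool axis [array([ 0.5525, -0.1625]), array([ 0.5526, -0.1624])]
```

View pics/rim4.png

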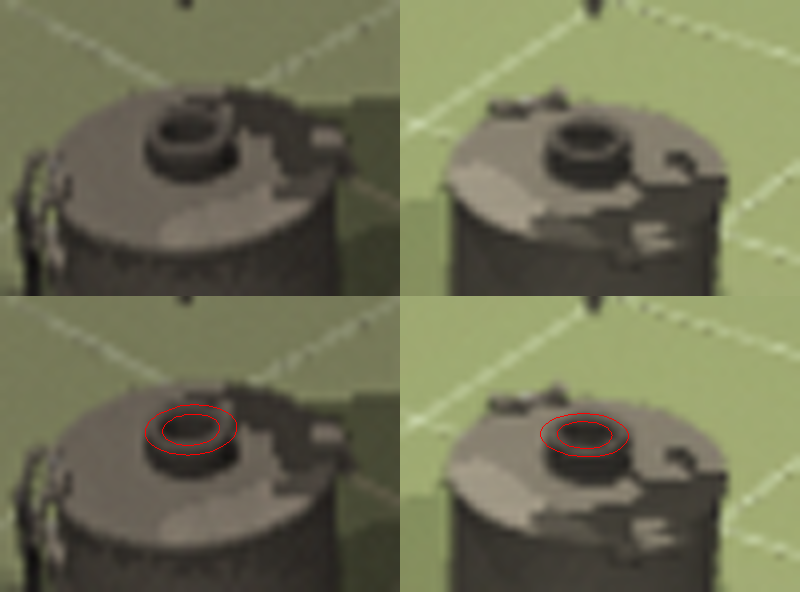

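```bash
python3 - <<'E'
from stem import *
from scipy.optimize import fsolve
u=pickle.load(open('scene4.pkl','rb'));v=pickle.load(open('side4.pkl','rb'));w=pickle.load(open('wrist4.pkl','rb'))
c0=np.array([.5525,-.1635,.113]); a,b=proj(u,c0)[0],proj(v,c0)[0]
f=lambda x:[proj(u,[x[0],x[1],.113])[0,0]-a[0]+.15, proj(v,[x[0],x[1],.113])[0,0]-b[0]-.25]
print('rim refined',fsolve(f,c0[:2]))
print('wrist proj of stem axis at rim',proj(w,[.5525,-.1625,.113]),'rim cand',proj(w,c0))
X,uv=cloud(w)
m=(abs(X[:,2]-.113)<.003)&(np.hypot(X[:,0]-.5525,X[:,1]+.163)<.03);print('rim px',cv2.minEnclosingCircle(uv[m].astype(np.float32)),m.sum())
m=(X[:,2]>.315)&(X[:,2]<.332)&(np.hypot(X[:,0]-.5525,X[:,1]+.163)<.03);q=X[m];print('handle top',m.sum(),cv2.minAreaRect((q[:,:2]*1000).astype(np.float32)) if m.sum() else '',q[:,2].mean())
f=(X[:,2]>.27)&(X[:,2]<.305)&(np.hypot(X[:,0]-.5525,X[:,1]+.163)>.02)&(np.hypot(X[:,0]-.5525,X[:,1]+.163)<.06);q=X[f];
print('fin',f.sum(),cv2.minAreaRect((q[:,:2]*1000).astype(np.float32)),q[:,2].min(),q[:,2].max())
save('w4',cv2.resize(w['color'][110:320,220:340],None,fx=2.8,fy=2.8,interpolation=2))
E
```

```text
rim refined [ 0.55222469 -0.16440987]
wrist proj of stem axis at rim [[277.76644587 193.95335707]] rim cand [[278.55990715 193.4568051 ]]
rim px ((279.8787841796875, 189.86666870117188), 14.867257118225098) 348
handle top 4532 ((555.1442260742188, -164.68707275390625), (55.75276565551758, 26.83893585205078), 56.40961456298828) 0.3239236367383074
fin 888 ((573.4452514648438, -176.75120544433594), (51.368896484375, 30.24397087097168), 57.40779113769531) 0.27886271439287214 0.30498606522839705
```

View pics/w4.png

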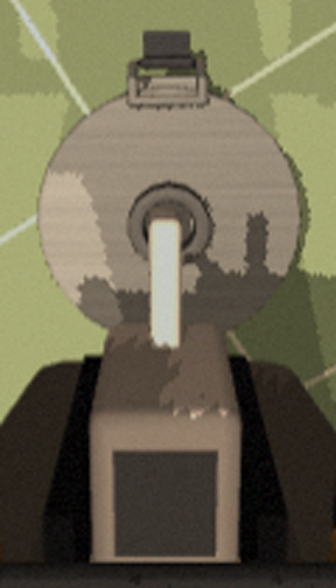

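>>> jog_arm(
  series=[
    [[0,0,-0.4],[0.2,0.1,0.8],0],
    [[0,0,0],[0,0,1],0],
    [[0,0,0],[0,0,0.8],0],
    [[0,0,0],[0,0,0.5],0],
  ],
)

```text
time_s: 8.62
eef_pos: [0.5542, -0.1651, 0.267]
tool_rot: [-0.001, 0.961, -0.275, 0.001]
force: [-0.7, 0.5, -0.7]
opening: 0.0236
```

```bash
cat > chk.py <<'E'
from stem import *
import sys
tag=sys.argv[1]; ub=eval(sys.argv[2]); vb=eval(sys.argv[3])
need([.5540,-.1645,.1946],-122)
P={}
for n in ['scene','side']:
    P[n]=eyes.get_image(n); pickle.dump(P[n],open(n+tag+'.pkl','wb'))
u,v=P['scene'],P['side']
A=stemline(u,ub);B=stemline(v,vb)
print(len(A),np.round(A[::4],1).tolist());print(len(B),np.round(B[::4],1).tolist())
at=line3(u,stemfit(u,A),v,stemfit(v,B))
for z in(.27,.2,.15,.113): print(z,np.round(at(z),4))
s,p,R=pose(); k=at(p[2]-.08)
print('band px pred',proj(u,np.r_[at(p[2]-.0816),p[2]-.0816]),proj(v,np.r_[at(p[2]-.0816),p[2]-.0816]))
a=cv2.resize(u['color'][115:215,210:277],(402,600),interpolation=2);b=cv2.resize(v['color'][135:235,290:356],(396,600),interpolation=2)
save('held'+tag,np.hstack([a,b]))
E
python3 chk.py 5 '(234,252,138,164)' '(314,330,160,184)'
```

```text
t 8.6167 p [ 0.5542 -0.1651  0.267 ] tooly yaw -121.91646538101121 tilt 0.20309031626952734 q [-0.11  0.32  0.43  1.77 -0.15  1.08 -1.76] open 0.023584910045300098 F [-0.69  0.49 -0.68]
turn deg [-0.16 -0.13  0.08] shift cm [-0.06 -0.02  7.24]
26 [[239.4, 138.0], [239.8, 142.0], [240.1, 146.0], [240.5, 150.0], [241.0, 154.0], [241.3, 158.0], [241.8, 162.0]]
24 [[322.3, 160.0], [322.3, 164.0], [322.1, 168.0], [322.0, 172.0], [321.9, 176.0], [321.9, 180.0]]
0.27 [ 0.5531 -0.1652]
0.2 [ 0.5524 -0.1657]
0.15 [ 0.5519 -0.166 ]
0.113 [ 0.5515 -0.1663]
band px pred [[240.89027129 153.53635756]] [[322.00922349 172.4487819 ]]
```

View pics/held5.png

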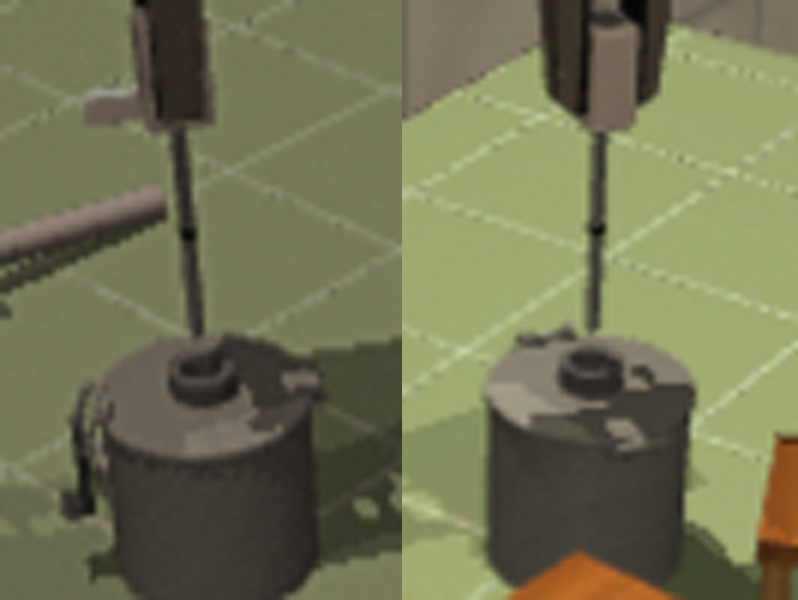

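The tip is just above the rim. The measured band pixel, (240.7,153.5) in scene, matches the prediction of (240.9,153.5). The stem is about 1.5 mm off the rim centre, so I'm correcting that and lowering.

>>> jog_arm(
  series=[
    [[-0.1,-0.1,0],[-0.06,-0.05,0],0],
    [[0,0,0],[0,0,0.8],0],
    [[0,0,0],[0,0,0.8],0],
    [[0,0,0],[0,0,0.6],0],
    [[0,0,0],[0,0,0.3],0],
  ],
)

```text
time_s: 9.13
eef_pos: [0.5543, -0.1642, 0.2404]
tool_rot: [-0.0, 0.962, -0.275, 0.001]
force: [-0.8, 0.2, -0.9]
opening: 0.0242
```

```bash
python3 chk.py 6 '(234,252,148,172)' '(314,330,170,186)'
```

```text
t 9.1333 p [ 0.5543 -0.1642  0.2404] tooly yaw -121.89893688661162 tilt 0.07134982124794005 q [-0.11  0.35  0.42  1.8  -0.16  1.03 -1.75] open 0.02416609021451306 F [-0.82  0.2  -0.86]
turn deg [-0.05 -0.05  0.1 ] shift cm [-0.01  0.05  4.58]
24 [[240.5, 148.0], [240.9, 152.0], [241.2, 156.0], [241.8, 160.0], [242.0, 164.0], [242.3, 168.0]]
16 [[321.8, 170.0], [321.7, 174.0], [321.3, 178.0], [321.3, 182.0]]
0.27 [ 0.5524 -0.1654]
0.2 [ 0.5525 -0.1648]
0.15 [ 0.5526 -0.1644]
0.113 [ 0.5527 -0.1641]
band px pred [[241.90061523 162.12099704]] [[321.34886141 180.8162604 ]]
```

View pics/held6.png

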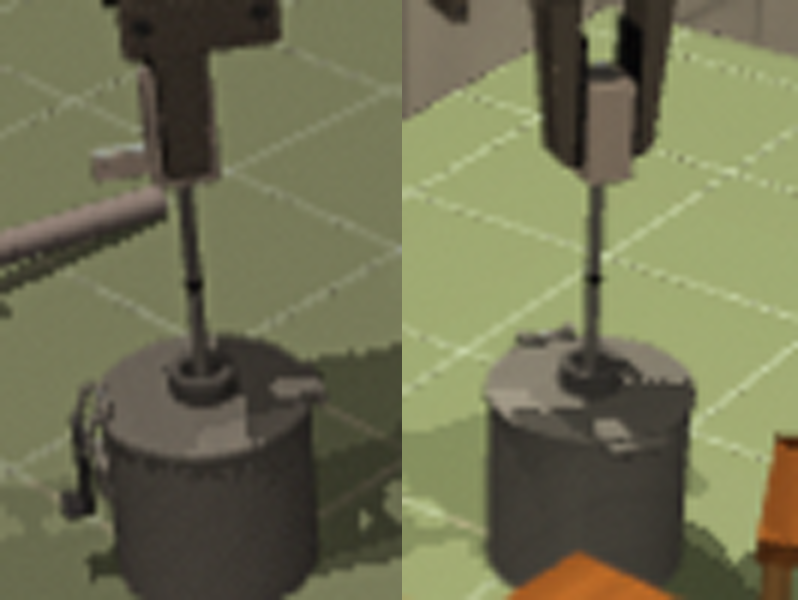

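The stem is entering the bore and looks centred in both views: about column 200 against the collar at 203 in scene, and 593 against 591 in side. Continuing down.

>>> jog_arm(
  series=[
    [[0,0,0],[-0.03,0,0.7],0],
    [[0,0,0],[0,0,0.7],0],
    [[0,0,0],[0,0,0.6],0],
    [[0,0,0],[0,0,0.3],0],
  ],
)

```text
time_s: 9.57
eef_pos: [0.5547, -0.1642, 0.2166]
tool_rot: [-0.0, 0.962, -0.275, 0.002]
force: [0.0, 0.4, -1.7]
opening: 0.0239
```

```bash
python3 chk.py 7 '(234,252,154,172)' '(314,330,176,187)'
```

```text
t 9.5667 p [ 0.5547 -0.1642  0.2166] tooly yaw -121.89782464549045 tilt 0.18385905646109704 q [-0.1   0.37  0.42  1.82 -0.18  0.98 -1.74] open 0.023948412754741157 F [ 0.02  0.39 -1.73]
turn deg [-0.1  -0.16  0.1 ] shift cm [-0.05  0.07  2.2 ]
18 [[240.6, 154.0], [241.2, 158.0], [241.8, 162.0], [242.0, 166.0], [242.6, 170.0]]
11 [[321.4, 176.0], [321.3, 180.0], [321.2, 184.0]]
0.27 [ 0.5543 -0.1645]
0.2 [ 0.5536 -0.1646]
0.15 [ 0.5531 -0.1647]
0.113 [ 0.5527 -0.1647]
band px pred [[242.44587041 169.51529611]] [[321.01348882 188.07294036]]
```

View pics/held7.png

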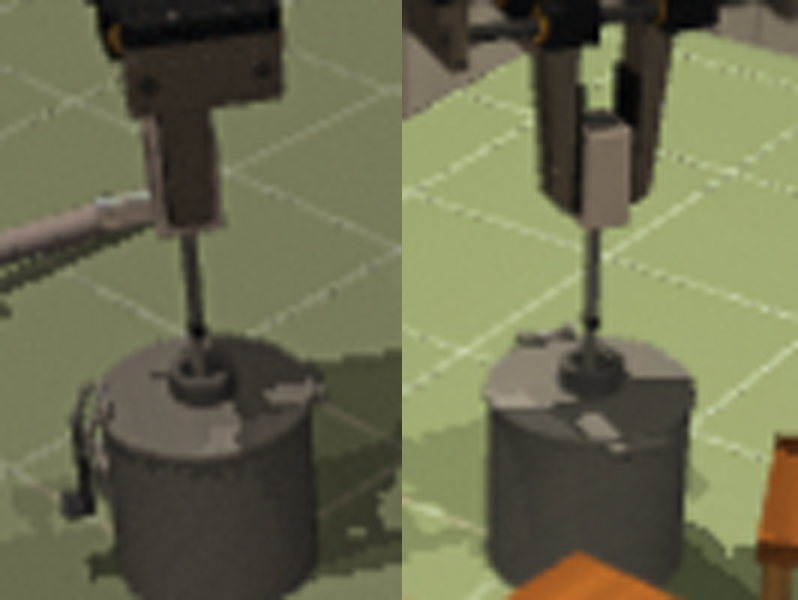

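>>> jog_arm(
  series=[
    [[-0.1,-0.2,0.1],[-0.05,0.05,0.6],0],
    [[0,0,0],[0,0,0.6],0],
    [[0,0,0],[0,0,0.5],0],
  ],
)

```text
time_s: 9.92
eef_pos: [0.555, -0.1648, 0.1998]
tool_rot: [-0.0, 0.961, -0.276, 0.001]
force: [-0.0, -0.3, -0.6]
opening: 0.0239
```

```bash
python3 - <<'E'
from go import *
need([.5540,-.1644,.1946],-122)
p=eyes.get_image('scene')
need([.5540,-.1644,.1946],-122)
E
```

```text
t 9.9167 p [ 0.555  -0.1648  0.1998] tooly yaw -122.01185352181095 tilt 0.08568272875425988 q [-0.09  0.39  0.41  1.84 -0.19  0.95 -1.73] open 0.023906761858200235 F [-0.01 -0.34 -0.58]
turn deg [-0.04 -0.08 -0.01] shift cm [-0.1   0.02  0.52]
t 9.9667 p [ 0.5543 -0.1645  0.1987] tooly yaw -122.0104012640138 tilt 0.028849589157937925 q [-0.09  0.4   0.41  1.84 -0.19  0.95 -1.73] open 0.024152267663368157 F [-0.34  0.16 -1.75]
turn deg [ 0.01  0.03 -0.01] shift cm [-0.03  0.    0.41]
```

>>> jog_arm(
  series=[
    [[0,0,0],[-0.03,0,0.4],0],
  ],
)

```text
time_s: 10.05
eef_pos: [0.5543, -0.1645, 0.1947]
tool_rot: [-0.0, 0.961, -0.276, 0.0]
force: [0.5, 0.1, -0.2]
opening: 0.0237
```

```bash
python3 chk.py 8 '(234,252,159,170)' '(314,330,181,187)'; python3 - <<'E'
from go import *
for i in range(4):
    p=eyes.get_image('wrist'); need([.5540,-.1644,.1946],-122)
pickle.dump(p,open('wrist8.pkl','wb'));save('wrist8',p['color'])
E
```

```text
t 10.05 p [ 0.5543 -0.1645  0.1947] tooly yaw -122.01291266013925 tilt 0.012549631368389219 q [-0.09  0.4   0.41  1.84 -0.19  0.94 -1.73] open 0.023662067020498466 F [ 0.48  0.08 -0.25]
turn deg [-0.01 -0.01 -0.01] shift cm [-0.03  0.02  0.01]
11 [[240.4, 159.0], [241.8, 163.0], [242.2, 167.0]]
6 [[321.5, 181.0], [321.3, 185.0]]
0.27 [ 0.5556 -0.1701]
0.2 [ 0.5538 -0.1674]
0.15 [ 0.5526 -0.1654]
0.113 [ 0.5517 -0.164 ]
band px pred [[243.59873041 176.35105485]] [[320.94111065 195.21687525]]
t 10.2 p [ 0.5537 -0.1643  0.1942] tooly yaw -122.01177668415522 tilt 0.08224256200192091 q [-0.09  0.4   0.41  1.84 -0.19  0.94 -1.73] open 0.023888135467120084 F [-0.39 -0.27 -0.65]
turn deg [ 0.03  0.08 -0.01] shift cm [ 0.03 -0.01 -0.04]
t 10.25 p [ 0.554  -0.1644  0.1946] tooly yaw -122.01008607719687 tilt 0.039492316970667254 q [-0.09  0.4   0.41  1.84 -0.19  0.94 -1.73] open 0.023954953011448316 F [ 0.97  0.39 -1.83]
turn deg [ 0.01  0.04 -0.01] shift cm [ 0.  0. -0.]
t 10.3 p [ 0.5542 -0.1644  0.1948] tooly yaw -122.01061966521304 tilt 0.011043524805513667 q [-0.09  0.4   0.41  1.84 -0.19  0.94 -1.73] open 0.023913423925856762 F [ 0.15 -0.18 -0.9 ]
turn deg [ 0.    0.01 -0.01] shift cm [-0.02  0.01  0.02]
t 10.35 p [ 0.5542 -0.1644  0.1949] tooly yaw -122.01234702920684 tilt 0.0065005311217898485 q [-0.09  0.4   0.41  1.84 -0.19  0.94 -1.73] open 0.02393983150084682 F [ 0.11 -0.04 -0.91]
turn deg [-0.    0.   -0.01] shift cm [-0.02  0.01  0.03]
```

View pics/held8.png

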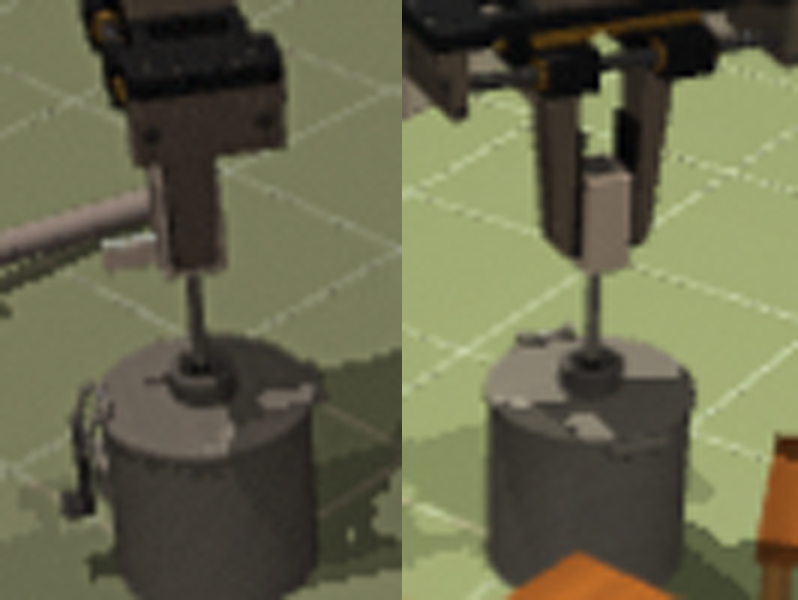

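View pics/wrist8.png

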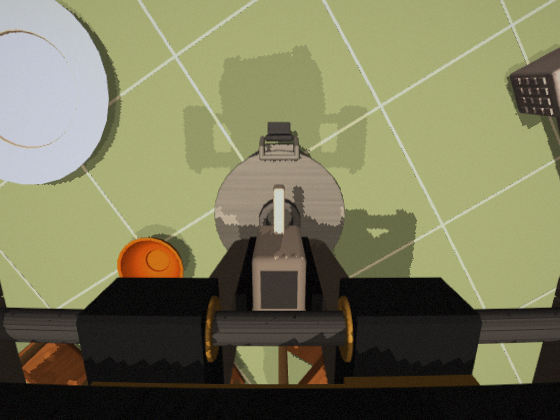

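```bash
python3 - <<'E'
from stem import *
u=pickle.load(open('scene8.pkl','rb'));v=pickle.load(open('side8.pkl','rb'))
th=np.linspace(0,2*np.pi,60); O=[]
for q,(x0,y0,w,h) in((u,(228,158,32,28)),(v,(306,176,32,28))):
    im=cv2.resize(q['color'][y0:y0+h,x0:x0+w],None,fx=12,fy=12,interpolation=cv2.INTER_CUBIC); im=np.clip(im.astype(float)*1.6,0,255).astype(np.uint8); im2=im.copy()
    for r in(.010,.016):
        c=proj(q,np.c_[.5522+r*np.cos(th),-.1644+r*np.sin(th),np.full(60,.113)]); cv2.polylines(im2,[np.int32((c-[x0,y0]+.5)*12-.5)],True,(255,0,0),1)
    for z in (.115,.111):
        c=proj(q,np.c_[.5522+.0043*np.cos(th),-.1644+.0043*np.sin(th),np.full(60,z)]); cv2.polylines(im2,[np.int32((c-[x0,y0]+.5)*12-.5)],True,(0,255,255),1)
    O.append(im[:288]);O.append(im2[:288])
save('rim8',np.vstack([np.hstack(O[::2]),np.hstack(O[1::2])]))
E
```

```text
(no output)
```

View pics/rim8.png

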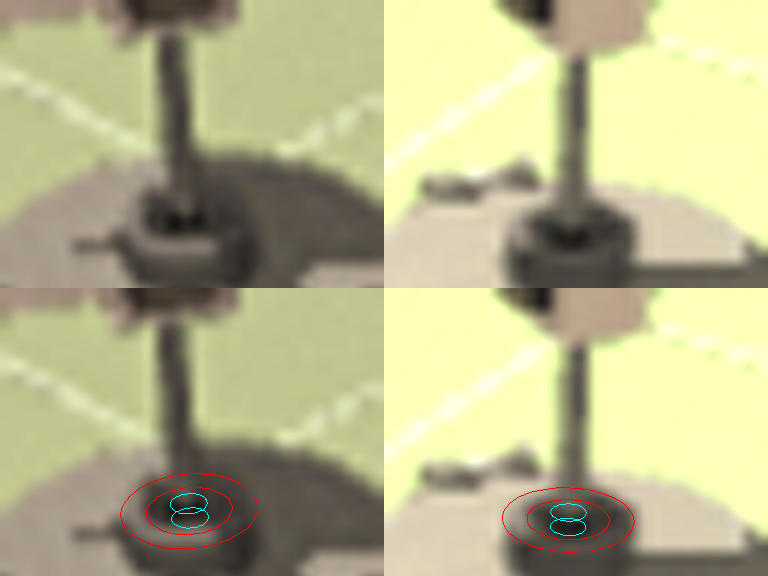

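The band shows inside the mouth of the collar, at (185,220) in the enlarged scene view against (189,222) predicted for rim level. The side view shows (574,236) against (568,232). That puts it about 1 mm off in centring and height, well inside tolerance, so I'm handing in.

```bash
python3 - <<'E'
from go import *
need([.5540,-.1644,.1946],-122)
print(arm.finish_job())
E
```

```text
t 10.35 p [ 0.5542 -0.1644  0.1949] tooly yaw -122.01234702920684 tilt 0.0065005311217898485 q [-0.09  0.4   0.41  1.84 -0.19  0.94 -1.73] open 0.02393983150084682 F [ 0.11 -0.04 -0.91]
turn deg [-0.    0.   -0.01] shift cm [-0.02  0.01  0.03]
the job is handed in; nothing more can be done
None
```

I lifted the middle-sized probe straight up out of the rack farthest from the base. I carried it over the canister, turned its fin to the latch and lowered the stem into the collar. I handed in at 10.35 s with the gripper still holding it; the hand-in gives no verdict.

Last checks before handing in:
- **Grip and uprightness:** the fingers read 23.9 mm on the 24 mm handle. The tool was within 0.1° of vertical. The stem fitted from the cameras with the tip just in the bore was within about 1°.
- **Fin direction:** about −32°, against a latch direction measured at about −32° ± 1.5°.
- **Band position:** about 1 mm off the collar's axis and within about 1 mm of the rim's height, judged from two cameras with 2 mm calibration.
- **Contact:** wrist force readings stayed within about 2.5 N, with no sign of touching the canister. I did not re-measure whether the canister or bystanders moved, but nothing looked shifted in the final pictures.

**Where the checks were weaker or disagreed:**
- **Rim centre:** the wrist camera put it 2–3 mm from the other two cameras. I used the scene and side cameras, because both the stem and the collar showed in them.
- **Last stem fit:** at the final depth the fit gave an implausible tilt, because too little of the stem was in view. I relied on the earlier fits and the enlarged pictures instead.

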